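Cue the model revolve and set its brake

ROBOT

A 6-joint arm with a two-finger parallel gripper is mounted at the origin on the work surface. World frame = base frame: x ahead of the robot, y to its left, z up, the work surface at z = 0. Lengths are in m, angles in degrees, forces in N, time in s.
With the tool pointing down it reaches from about 0.4 to 0.825 m from the base axis. Payload 7 kg.
Tool frame: the origin (TCP) lies on the centre line of the jaws, within the pads' length; the fingertips stand 14 mm ahead of it and the grasp point (between the pads) lies 5 mm behind it; z points along the fingers, y is the line along which they close (so a half turn about z gives the same grasp; the last joint's range is limited). The gripper opens to 88 mm and grips with 3 to 60 N. Pads are 19 mm wide; open, the fingers measure 130 mm over their backs; the gripper's body (78 mm by 193 mm) begins 47 mm behind the grasp point.
Start: joints at [-50.071, 20.546, 0.682, 0, -70.136, -16.507], TCP at [0.268, -0.619, 0.241] pointing down, gripper open.
Joint ranges: [-176.03, 176.03], [-82.01, 121.73], [-58.28, 71.71], [-173.87, 95.51], [-174.79, -0.11], [-173.66, 173.66]. Speed limits (degrees/s): [136.94, 136.94, 172.46, 180, 180, 180].

INTERFACE

Orientations are given as [roll, pitch, yaw] about the fixed x, y, z axes, in that order (R = Rz(yaw) Ry(pitch) Rx(roll)).
In Python, from plant import r gives the robot as it stands.
- The arm moves only by the tool send_rows, never from a script. Its argument "steps" is a list of rows, each an object with "dp": the shift along the tool's x, y, z in mm, a list of three; "roll": the turn about the tool's z in rad; "jaw": the opening in per cent of the stroke, from 0 (shut) to 100 (fully open). In form: [{"dp": [tx, ty, tz], "roll": roll, "jaw": jaw}, ...]. A call has 1 to 5 rows; each row is the pose to reach, as a shift and turn from the pose commanded when the call began, along the tool's axes at that moment; what a row does not reach only later rows make up. A row lasts 1/8 s, in which the tool goes at most 62.5 mm and 10.7 degrees, less where a joint would pass 70% of its speed; a pose out of reach is approached as far as the arm can. A call with a gripper value outside its range is refused whole. The fingers move at their own pace and stop on an object; "newtons" is the grip in N (left out, the last holds). Time passes only in rows, so rows that repeat a pose let the fingers close. It gives the time, the measured TCP pose, the force, the opening and the grip force at its end, in the units of the state.
- r.get_state(): the state, without advancing time (a new reading comes with each control period).
- r.capture(name): name is "scene" or "side" or "wrist"; returns a dict with "image" (420x560x3 uint8, blue, green, red), "K" (3x3 intrinsics, pixels), "rvec" (rotation vector, rad) and "tvec" (3), from world to camera coordinates, as OpenCV has them. Camera axes: x right, y down, z forward; pixel columns grow to the right and rows downward; lengths in m; the calibration is good to about 2 mm. A picture is of the moment at which its call begins. There is no depth.
- r.close_job(): hands the job in; it is judged then, once.
The state is a dict: "time_s": time; "joints": joint angles; "qd": joint speeds; "joint_torque": joint torques, N m; "tcp_pos": TCP position; "eef_rot": TCP orientation; "contact_force": force on the tool from outside, world axes, zero at the start; "moment": the same for the moment, N m; "gripper_width": finger opening in m; "gripper_force": force on a finger pad.
Only numpy, scipy, OpenCV 4.12 (cv2) and the standard library are available. Lean on these libraries where they do the work, as an engineer would, in place of code of your own. Each camera call takes 0.05 s, during which the arm holds its last target. There are 200 camera calls.

TASK

On the model stage, push one of the arms of the turning stage round with a finger until its orange arm points straight at the middle of the little green tree; only then push the red-balled brake lever all the way over, away from its starting lean, and come away. Turn the stage gently so that the blue figure stays standing on it, and leave all the other pieces where they are: nothing is to be picked up.

Things in the scene. Friction and masses are not known exactly. Their poses are not given: they have to be found in the camera images.
- revolve: Turning stage: a wooden drum 140 mm across on a vertical axis, turns either way over half a turn, about 1 N at the arms, stays put. Four push arms 90 degrees apart, one orange, three white, 14 mm wide, 70 to 137 mm from the axis, 38 to 52 mm above the black floor, bare floor below them. Origin on the axis at floor level (12 mm above the table), x along the orange arm. Drum top is at 58 mm, a 20 mm fence on it.
- orange_tip (a point): Pointed end of the orange arm, 150 mm from the axis and 45 mm above the black stage floor (the orange point ends at 153 mm). It moves with the arm.
- tree: Loose little tree, 72 mm tall: dark green cone-shaped top, brown trunk, on a round wooden slice 56 mm across, 10 mm thick. Stands on the stage floor about 200 mm from the revolve's axis, in any of three places shared with the gate and the wheel. Origin at the centre of its underside, below the trunk, at which the orange arm must point.
- gate: A loose white picket gate, 55 mm tall, on the same kind of wooden slice (56 mm across); origin at the centre of its underside. Not to be moved.
- wheel: A loose upright orange spoked toy wheel, 58 mm tall, on the same kind of wooden slice (56 mm across); origin at the centre of its underside. Not to be moved.
- figure: A loose blue figure, 55 mm tall with a 36 mm foot, standing in the middle of the turning stage; origin at the centre of its foot, z up along it. It rides round with the stage and must stay standing there.
- brake_base: Grey block of the brake, 70 x 50 x 25 mm, fixed on the stage floor; origin at the centre of its underside, on the floor. The lever leans to the block's -x side (about towards the robot) when off and swings over to its +x side. The pivot is 22 mm above the origin.
- brake_tip (a point): Centre of the red ball (26 mm across) at the end of the brake lever, a 10 mm rod; 70 mm from the pivot.
- brake (a joint): Angle of the brake lever in rad: 0 leaning fully to the block's -x side (off), 0.5 upright, 1.0 at its stop on the +x side (fully on). It starts between 0 and 0.15, needs about 1 N at the ball, and stays where it is left.
- paint_jar: Loose amber glass jar with a white cap, 52 mm across, 60 mm tall, on the table to the robot's right; origin at the centre of its underside. Not to be moved.
- glue: Loose white glue bottle with an orange cap, 36 mm across, 110 mm tall, on the table to the robot's left; origin at the centre of its underside. Not to be moved.
- tile: Loose small wooden tile, 45 x 45 x 8 mm, lying on the sheet of paper; origin at the centre of its underside. Not to be moved.
Things that resemble listed ones, but are neither listed nor needed, are in the scene too. Of the things that look like the figure, the smaller one is meant. There is more than one size of the tree; the one meant has the size given above.

How it is judged (in metres and radians):
On the way, in this order (a step that is already met when the one before it is completed fails the run):
1. the orange arm points at the tree and is at rest, with the brake still off (x of tree in the frame of revolve above 0.1 m and y of tree in the frame of revolve between -0.017 and 0.017 m and value of joint brake below 0.3 rad and angular speed of revolve below 0.1 rad/s), for 0.3 s.
2. the brake lever is pushed fully over, the arm still pointing at the tree (x of tree in the frame of revolve above 0.1 m and y of tree in the frame of revolve between -0.017 and 0.017 m and value of joint brake above 0.9 rad), for 0.2 s.
At the end, for the whole second after the job is handed in: The line of the orange arm passes within 17 mm of the tree's trunk (about 5 degrees), the brake is within 0.1 rad of its stop, the stage is still and the figure stands on it within 30 mm of its middle (all of step 2 and angular speed of revolve below 0.05 rad/s and angle between figure's own z axis and vertical below 0.15 rad and horizontal distance between figure and revolve below 0.03 m and height (world z) of figure above 0.06 m); the robot touches nothing.
It fails at once if the brake is put on while the orange arm is not pointing at the tree (value of joint brake above 0.45 rad and not (x of tree in the frame of revolve above 0.1 m and y of tree in the frame of revolve between -0.017 and 0.017 m)).
It fails at once if the turning stage is spun fast (over 3 rad/s) (angular speed of revolve above 3 rad/s).
It fails at once if the blue figure is knocked over, lifted, or moved off the middle of the stage (angle between figure's own z axis and vertical above 0.5 rad or height (world z) of figure above 0.085 m or horizontal distance between figure and revolve above 0.035 m).
It fails at once if another loose piece is moved by more than 15 mm or tipped over (distance of any of tree, gate, wheel, paint_jar, glue, tile from where it was at the start of the episode above 0.015 m or angle between any of tree, gate, wheel, paint_jar, glue, tile's own z axis and vertical above 0.4 rad).
It also fails if it takes over 64 s, if anything falls off the work surface, if the arm or the gripper's body presses on something with over 40 N, if the wrist force passes 120 N, or if a joint passes its speed limit or range.

## Working session

There is one attempt and no reset: what is moved stays moved. The work goes in short steps, Python scripts to look and compute and a tool call to move; the robot and the scene stay as the last step left them, time stands still between calls to the robot, and variables do not carry over. Pictures are saved under pics/ and viewed, at most 10 in all, crops included, and the job is handed in when it is done.

Besides the shell and the picture viewer there is one more tool, called after ">>>" by a JSON object that holds its "fn" and its "kwargs", one argument or row to a line. send_rows: Moves the arm, as the interface text tells. Its arguments: {"type":"object","properties":{"steps":{"type":"array","items":{"type":"object","properties":{"dp":{"type":"array","items":{"type":"number"}},"roll":{"type":"number"},"jaw":{"type":"number"}}}},"newtons":{"type":"number"}},"required":["steps"]}

```bash
mkdir -p pics; cat > h.py <<'E'
import numpy as np,cv2,pickle
def grab(r,n,f):
    c=r.capture(n); cv2.imwrite(f'pics/{f}.png',c['image']); pickle.dump({k:c[k] for k in('K','rvec','tvec')},open(f'pics/{f}.pkl','wb')); return c
def back(f,u,v,z):
    c=pickle.load(open(f'pics/{f}.pkl','rb'));R=cv2.Rodrigues(np.array(c['rvec'],float))[0];t=np.array(c['tvec'],float).ravel()
    d=R.T@np.linalg.inv(np.array(c['K']))@np.array([u,v,1.]);o=-R.T@t
    return o+d*(z-o[2])/d[2]
def proj(f,P):
    c=pickle.load(open(f'pics/{f}.pkl','rb'));return cv2.projectPoints(np.array(P,float).reshape(-1,3),np.array(c['rvec'],float),np.array(c['tvec'],float),np.array(c['K'],float),None)[0].reshape(-1,2)
def tri(f1,p1,f2,p2):
    A=[]
    o=[]
    for f,p in((f1,p1),(f2,p2)):
        a=back(f,*p,0);b=back(f,*p,.1);d=(b-a)/np.linalg.norm(b-a);M=np.eye(3)-np.outer(d,d);A.append(M);o.append(M@a)
    return np.linalg.lstsq(np.vstack(A),np.hstack(o),rcond=None)[0]
E
python3 - <<'E'
from plant import r
from h import *
for n in('scene','side'):
    c=grab(r,n,n+'0'); cv2.imwrite(f'pics/{n}0b.png',cv2.resize(c['image'],(784,588),interpolation=cv2.INTER_CUBIC))
s=r.get_state();print(s['tcp_pos'],s['eef_rot'],s['time_s'])
E
```

```text
[ 0.26810928 -0.61900658  0.23974616] [ 1.79915146e+02 -9.31232355e-03 -1.56582353e+02] 0.1
```

View pics/scene0b.png

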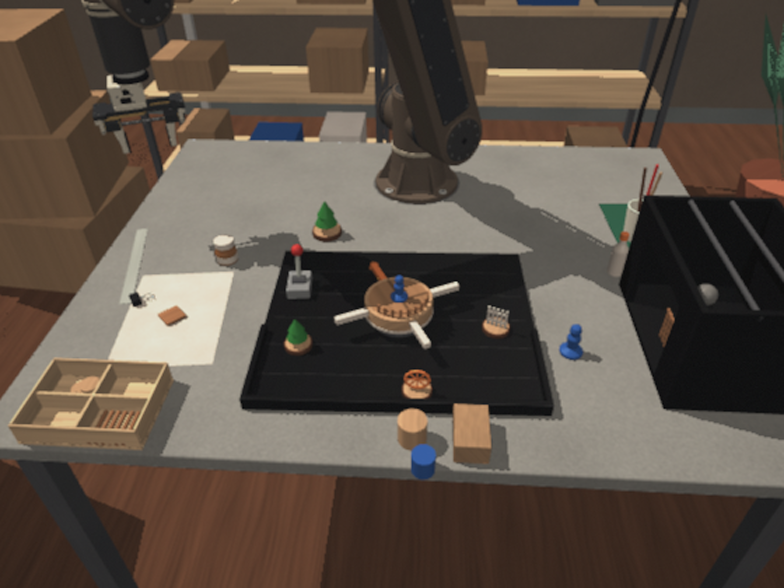

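View pics/side0b.png

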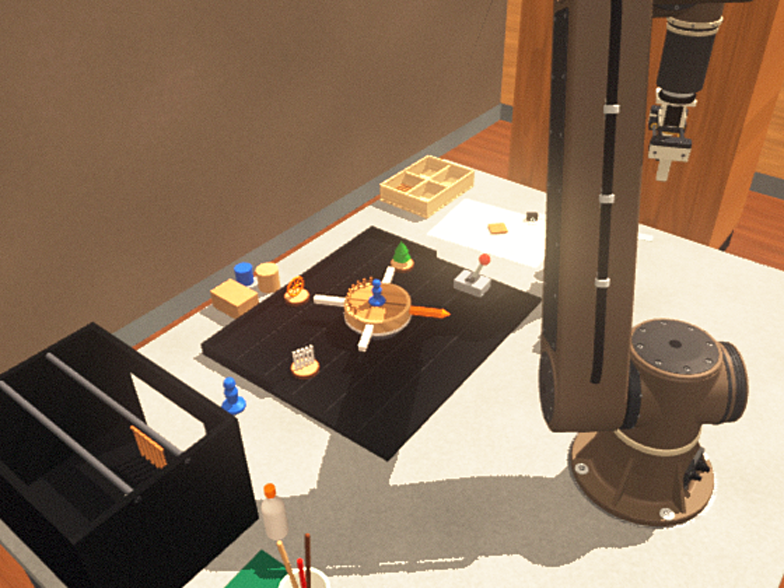

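The scene view shows the revolve at about (399,302) in the enlarged image. Its orange arm points to upper left, at (373,266), and the stage tree is at (297,345). The wheel is at (417,388), the gate at (496,326) and the brake's red ball at (297,250). The side view agrees, with the orange tip at (448,314), the tree slice at (402,265) and the ball at (484,259).

```bash
python3 - <<'E'
from h import *
s=1/1.4
S=lambda u,v,z:back('scene0',u*s,v*s,z)
D=lambda u,v,z:back('side0',u*s,v*s,z)
np.set_printoptions(precision=4,suppress=True)
L=S(337,318,.057);Rr=S(459,288,.057);F=S(425,343,.057)
print('scene arms',L,Rr,F,'mid',(L+Rr)/2)
a=D(316,299,.057);b=D(448,314,.057);c=D(391,270,.057);d=D(364,346,.057)
print('side arms W',a,'O',b,c,d,(c+d)/2, np.linalg.norm(c-d))
print('orange scene',S(373,266,.057))
print('tree',S(297.5,343,.022),D(402,263,.022),tri('scene0',(295*s,320*s),'side0',(402*s,241*s)))
print('gate',S(496,326,.022),D(305,368,.022)); print('wheel',S(417,388,.022),D(296,296,.022))
print('ball',tri('scene0',(297*s,250*s),'side0',(484*s,259*s)))
print('base top',S(299,281,.037),D(473,280,.037))
print('fig base',S(399,300,.07),D(377,304,.07))
E
```

```text
scene arms [ 0.6506 -0.1378  0.057 ] [0.5437 0.1064 0.057 ] [0.7121 0.0383 0.057 ] mid [ 0.5972 -0.0157  0.057 ]
side arms W [0.7144 0.0422 0.057 ] O [ 0.4627 -0.0853  0.057 ] [ 0.6547 -0.137   0.057 ] [0.5349 0.0955 0.057 ] [ 0.5948 -0.0207  0.057 ] 0.2615129302921337
orange scene [ 0.4766 -0.0809  0.057 ]
tree [ 0.6898 -0.2139  0.022 ] [ 0.684  -0.2131  0.022 ] [ 0.6853 -0.2144  0.0808]
gate [0.6194 0.1817 0.022 ] [0.6116 0.1857 0.022 ]
wheel [0.7942 0.0262 0.022 ] [0.7916 0.0294 0.022 ]
ball [ 0.4819 -0.245   0.0986]
base top [ 0.5127 -0.2414  0.037 ] [ 0.5029 -0.2389  0.037 ]
fig base [ 0.6043 -0.0167  0.07  ] [ 0.5892 -0.0101  0.07  ]
```

```bash
cat >> h.py <<'E'
def to(r,*ways):
    from scipy.spatial.transform import Rotation as Ro
    s=r.get_state();R=Ro.from_euler('xyz',s['eef_rot'],degrees=True).as_matrix()
    print('t',round(s['time_s'],2),np.round(s['tcp_pos'],4),np.round(s['eef_rot'],1),np.round(s['contact_force'],1))
    for x,y,z,yaw in ways:
        dp=R.T@(np.array([x,y,z])-s['tcp_pos'])*1000; d=(yaw-s['eef_rot'][2]+180)%360-180
        print('dp',np.round(dp,1),'roll',round(-np.radians(d),3))
E
python3 - <<'E'
from plant import r
from h import *
to(r,(.470,-.031,.24,-154))
E
```

```text
t 0.1 [ 0.2681 -0.619   0.2397] [ 179.9   -0.  -156.6] [-0.7 -0.4  0.3]
dp [-4.190e+02  4.593e+02  4.000e-01] roll -0.045
```

>>> {"fn": "send_rows", "kwargs": {
  "steps": [
    {"dp": [-42, 46, 0], "roll": -0.045, "jaw": 0},
    {"dp": [-84, 92, 0], "roll": -0.045, "jaw": 0},
    {"dp": [-126, 138, 0], "roll": -0.045, "jaw": 0},
    {"dp": [-168, 184, 0], "roll": -0.045, "jaw": 0},
    {"dp": [-210, 230, 0], "roll": -0.045, "jaw": 0}
  ]
}}

```text
time_s: 0.72
tcp_pos: [0.3697, -0.323, 0.2404]
eef_rot: [180.0, -0.0, -154.0]
contact_force: [1.1, 1.0, -0.4]
gripper_width: 0.0433
gripper_force: 0.0
```

>>> {"fn": "send_rows", "kwargs": {
  "steps": [
    {"dp": [-42, 46, 0], "jaw": 0},
    {"dp": [-84, 92, 0], "jaw": 0},
    {"dp": [-126, 138, 0], "jaw": 0},
    {"dp": [-168, 184, 0], "jaw": 0},
    {"dp": [-209, 229, 0], "jaw": 0}
  ]
}}

```text
invalid input
```

>>> {"fn": "send_rows", "kwargs": {
  "steps": [
    {"dp": [0, 0, 0], "jaw": 0},
    {"dp": [0, 0, 0], "jaw": 0}
  ]
}}

```text
invalid input
```

```bash
python3 - <<'E'
from plant import r
from h import *
c=grab(r,'wrist','w1')
to(r,(.470,-.031,.060,-154))
print(r.get_state()['gripper_width'])
R=cv2.Rodrigues(np.array(c['rvec'],float))[0];print(-R.T@np.array(c['tvec']).ravel())
E
```

```text
t 0.78 [ 0.3713 -0.318   0.2406] [ 1.800e+02  1.000e-01 -1.539e+02] [-1.7  4.9 -3.1]
dp [-214.6  214.   181.2] roll 0.002
0.03926677020414376
[ 0.30923054 -0.35273281  0.38432386]
```

View pics/w1.png

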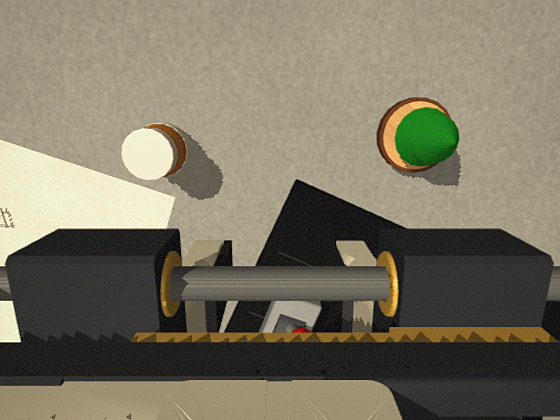

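The second and third calls were refused because the rows had no roll. The wrist view shows the jar at (155,153), the other tree at (425,135) and the brake at (295,325).

>>> {"fn": "send_rows", "kwargs": {
  "steps": [
    {"dp": [-43, 43, 0], "roll": 0, "jaw": 0},
    {"dp": [-86, 86, 0], "roll": 0, "jaw": 0},
    {"dp": [-129, 129, 0], "roll": 0, "jaw": 0},
    {"dp": [-172, 172, 0], "roll": 0, "jaw": 0},
    {"dp": [-214, 213, 0], "roll": 0, "jaw": 0}
  ]
}}

```text
time_s: 1.4
tcp_pos: [0.4687, -0.0376, 0.2407]
eef_rot: [180.0, 0.0, -154.0]
contact_force: [1.9, 0.6, 0.8]
gripper_width: 0.0002
gripper_force: 0.0
```

>>> {"fn": "send_rows", "kwargs": {
  "steps": [
    {"dp": [0, 0, 0], "roll": 0, "jaw": 0},
    {"dp": [0, 0, 0], "roll": 0, "jaw": 0}
  ]
}}

```text
time_s: 1.65
tcp_pos: [0.4682, -0.0395, 0.2402]
eef_rot: [180.0, -0.1, -153.9]
contact_force: [-0.2, -0.0, 0.2]
gripper_width: 0.0003
gripper_force: 0.0
```

```bash
python3 - <<'E'
from plant import r
from h import *
c=grab(r,'wrist','w2')
to(r,(.470,-.031,.061,-154))
print(r.get_state()['gripper_width'])
E
```

```text
t 1.7 [ 0.4681 -0.0401  0.2403] [ 180.   -0. -154.] [ 0.5 -0.7 -0.4]
dp [ -5.8   7.3 179.3] roll -0.0
0.0003064060330928217
```

View pics/w2.png

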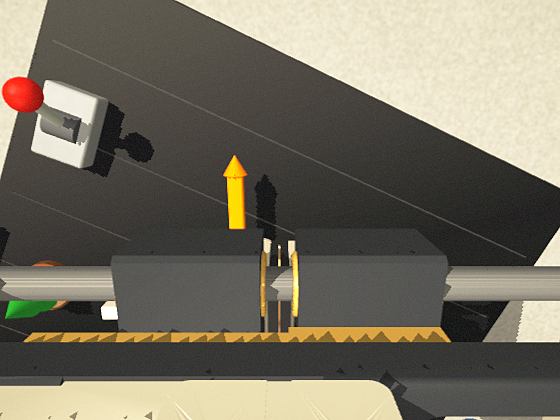

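The wrist view shows the orange arm from its tip at (235,156) to (237,225), where the gripper hides it. It lies to the left of the closed fingers, which are at about (280,260). The ball is at (22,95) and the centre of the block's top at about (69,123).

```bash
python3 - <<'E'
from plant import r
from h import *
np.set_printoptions(precision=4,suppress=True)
t=back('w2',235,156,.057);b=back('w2',237,225,.064);print(t,b,np.degrees(np.arctan2(*(t-b)[1::-1])))
print('axis via tip',t-.153*np.array([np.cos(np.radians(-154)),np.sin(np.radians(-154)),0]))
print('ball',back('w2',22,95,.0985),'base',[back('w2',*p,.037) for p in((69,123),(53,80),(107,97),(90,168),(31,153))])
# fingertip line: tcp-> tool y separation to arm
to(r,(.4745,-.0405,.061,-154))
E
```

```text
[ 0.4609 -0.0869  0.057 ] [ 0.5167 -0.0588  0.064 ] -153.29307170159353
axis via tip [ 0.5985 -0.0198  0.057 ]
ball [ 0.4825 -0.2468  0.0985] base [array([ 0.5038, -0.2389,  0.037 ]), array([ 0.4737, -0.2636,  0.037 ]), array([ 0.4664, -0.215 ,  0.037 ]), array([ 0.5354, -0.2079,  0.037 ]), array([ 0.5462, -0.2627,  0.037 ])]
t 1.7 [ 0.4681 -0.0401  0.2403] [ 180.   -0. -154.] [ 0.5 -0.7 -0.4]
dp [ -5.7  -3.2 179.3] roll -0.0
```

>>> {"fn": "send_rows", "kwargs": {
  "steps": [
    {"dp": [-10, 0, 45], "roll": 0, "jaw": 0},
    {"dp": [-10, 0, 90], "roll": 0, "jaw": 0},
    {"dp": [-10, 0, 135], "roll": 0, "jaw": 0},
    {"dp": [-10, 0, 170], "roll": 0, "jaw": 0},
    {"dp": [-10, 0, 182], "roll": 0, "jaw": 0}
  ]
}}

```text
time_s: 2.33
tcp_pos: [0.476, -0.0369, 0.0569]
eef_rot: [180.0, -0.2, -154.1]
contact_force: [-1.1, 0.1, -0.6]
gripper_width: 0.0006
gripper_force: 0.0
```

>>> {"fn": "send_rows", "kwargs": {
  "steps": [
    {"dp": [0, -1, 0], "roll": 0, "jaw": 0},
    {"dp": [0, -3, 0], "roll": 0, "jaw": 0},
    {"dp": [0, -5, 0], "roll": 0, "jaw": 0},
    {"dp": [0, -7, 0], "roll": 0, "jaw": 0},
    {"dp": [0, -9, 0], "roll": 0, "jaw": 0}
  ]
}}

```text
time_s: 2.95
tcp_pos: [0.4817, -0.0433, 0.0589]
eef_rot: [-180.0, 0.0, -154.0]
contact_force: [0.0, 0.7, 0.2]
gripper_width: 0.0005
gripper_force: 0.0
```

>>> {"fn": "send_rows", "kwargs": {
  "steps": [
    {"dp": [1.4, -6, 0], "roll": -0.052, "jaw": 0},
    {"dp": [2.5, -12, 0], "roll": -0.105, "jaw": 0},
    {"dp": [3.3, -18, 0], "roll": -0.157, "jaw": 0},
    {"dp": [3.8, -24.1, 0], "roll": -0.209, "jaw": 0},
    {"dp": [3.9, -30.3, 0], "roll": -0.262, "jaw": 0}
  ]
}}

```text
time_s: 3.58
tcp_pos: [0.4915, -0.0723, 0.0587]
eef_rot: [-180.0, 0.0, -138.9]
contact_force: [0.6, 0.6, 0.5]
gripper_width: 0.0005
gripper_force: 0.5
```

>>> {"fn": "send_rows", "kwargs": {
  "steps": [
    {"dp": [1.4, -6, 0], "roll": -0.052, "jaw": 0},
    {"dp": [2.5, -12, 0], "roll": -0.105, "jaw": 0},
    {"dp": [3.3, -18, 0], "roll": -0.157, "jaw": 0},
    {"dp": [3.8, -24.1, 0], "roll": -0.209, "jaw": 0},
    {"dp": [3.9, -30.3, 0], "roll": -0.262, "jaw": 0}
  ]
}}

```text
time_s: 4.2
tcp_pos: [0.5082, -0.0977, 0.0586]
eef_rot: [180.0, 0.0, -123.9]
contact_force: [-0.8, 0.9, 0.9]
gripper_width: 0.0004
gripper_force: 0.5
```

```bash
cat >> h.py <<'E'
def rel(r):
    s=r.get_state();d=s['tcp_pos'][:2]-np.array([.597,-.0185]);a=np.radians(s['eef_rot'][2])
    print('yaw',round(s['eef_rot'][2],1),'radial',d@[np.cos(a),np.sin(a)],'cw off',d@[np.sin(a),-np.cos(a)],'F',np.round(s['contact_force'],1),s['time_s'])
E
python3 - <<'E'
from plant import r
from h import *
rel(r)
c=grab(r,'scene','s2'); cv2.imwrite('pics/s2b.png',cv2.resize(c['image'][140:300,140:400],None,fx=3,fy=3,interpolation=cv2.INTER_CUBIC))
E
```

```text
yaw -123.9 radial 0.11523922384216244 cw off 0.029541400828262673 F [-0.8  0.9  0.9] 4.2
```

View pics/s2b.png

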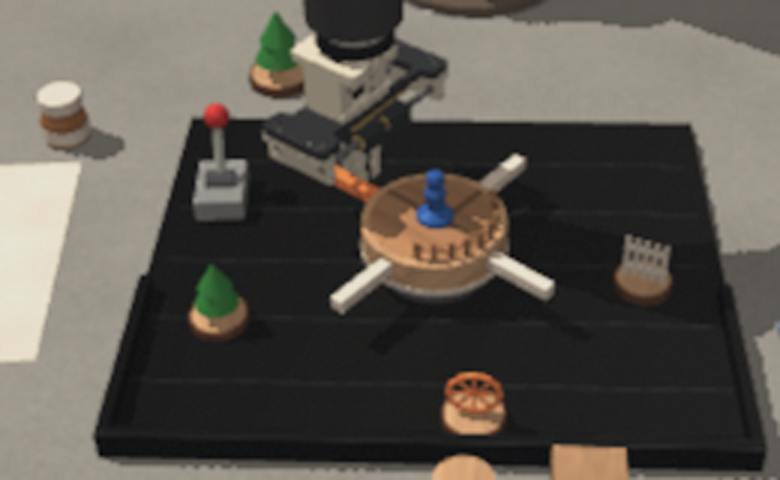

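>>> {"fn": "send_rows", "kwargs": {
  "steps": [
    {"dp": [1.4, -6, 0], "roll": -0.052, "jaw": 0},
    {"dp": [2.5, -12, 0], "roll": -0.105, "jaw": 0},
    {"dp": [3.3, -18, 0], "roll": -0.157, "jaw": 0},
    {"dp": [3.8, -24.1, 0], "roll": -0.209, "jaw": 0},
    {"dp": [3.9, -30.3, 0], "roll": -0.262, "jaw": 0}
  ]
}}

```text
time_s: 4.88
tcp_pos: [0.5309, -0.1178, 0.0585]
eef_rot: [180.0, -0.0, -108.9]
contact_force: [-1.2, 0.3, -0.0]
gripper_width: 0.0007
gripper_force: 0.5
```

>>> {"fn": "send_rows", "kwargs": {
  "steps": [
    {"dp": [1.4, -6, 0], "roll": -0.052, "jaw": 0},
    {"dp": [2.5, -12, 0], "roll": -0.105, "jaw": 0},
    {"dp": [3.3, -18, 0], "roll": -0.157, "jaw": 0},
    {"dp": [3.8, -24.1, 0], "roll": -0.209, "jaw": 0},
    {"dp": [3.9, -30.3, 0], "roll": -0.262, "jaw": 0}
  ]
}}

```text
time_s: 5.5
tcp_pos: [0.5582, -0.1314, 0.0585]
eef_rot: [180.0, -0.0, -93.9]
contact_force: [-1.4, 0.5, 1.0]
gripper_width: 0.0005
gripper_force: 0.6
```

>>> {"fn": "send_rows", "kwargs": {
  "steps": [
    {"dp": [1.4, -6, 0], "roll": -0.052, "jaw": 0},
    {"dp": [2.5, -12, 0], "roll": -0.105, "jaw": 0},
    {"dp": [3.3, -18, 0], "roll": -0.157, "jaw": 0},
    {"dp": [3.8, -24.1, 0], "roll": -0.209, "jaw": 0},
    {"dp": [3.9, -30.3, 0], "roll": -0.262, "jaw": 0}
  ]
}}

```text
time_s: 6.12
tcp_pos: [0.5882, -0.1374, 0.0585]
eef_rot: [179.9, 0.0, -78.9]
contact_force: [-1.2, 0.2, 0.6]
gripper_width: 0.0006
gripper_force: 0.6
```

>>> {"fn": "send_rows", "kwargs": {
  "steps": [
    {"dp": [1.0, -4, 0], "roll": -0.035, "jaw": 0},
    {"dp": [1.7, -8, 0], "roll": -0.07, "jaw": 0},
    {"dp": [2.2, -11, 0], "roll": -0.096, "jaw": 0},
    {"dp": [2.3, -12, 0], "roll": -0.105, "jaw": 0},
    {"dp": [2.3, -12, 0], "roll": -0.105, "jaw": 0}
  ]
}}

```text
time_s: 6.75
tcp_pos: [0.6008, -0.1373, 0.0585]
eef_rot: [-180.0, 0.0, -72.9]
contact_force: [-0.2, -0.4, -0.8]
gripper_width: 0.0004
gripper_force: 0.2
```

```bash
python3 - <<'E'
from plant import r
from h import *
rel(r)
c=grab(r,'scene','s3'); d=grab(r,'side','d3');grab(r,'wrist','w3')
a=cv2.resize(c['image'][140:300,140:400],None,fx=3,fy=3,interpolation=cv2.INTER_CUBIC)
cv2.imwrite('pics/s3b.png',a)
E
```

```text
yaw -72.9 radial 0.11462855349927444 cw off 0.03125321515171961 F [-0.2 -0.4 -0.8] 6.75
```

View pics/s3b.png

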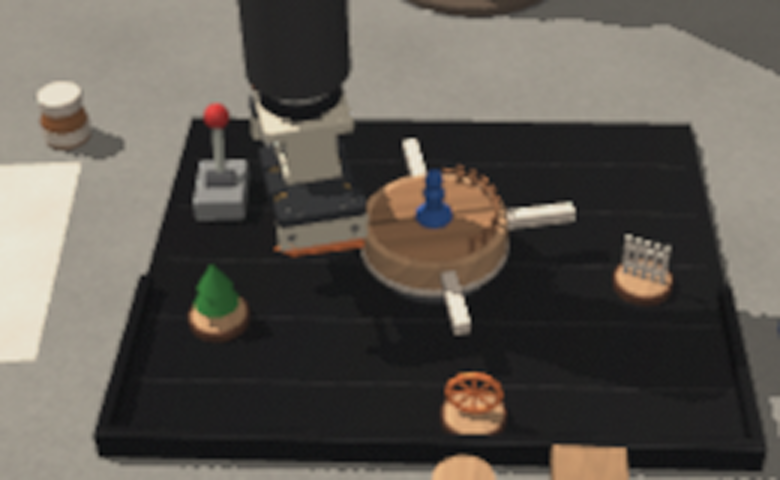

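The crop shows the figure standing and the orange tip at (276,250). The white arms end at (460,325), (575,211) and (413,145). The tree slice is at (218,315), so the arm is still several degrees short.

```bash
python3 - <<'E'
from h import *
B=lambda u,v,z:back('s3',140+u/3,140+v/3,z)[:2]
A=np.array([.597,-.0185])
for n,p,z,k in(('O',(276,250),.057,0),('W90',(460,325),.057,90),('W180',(575,211),.057,180),('W270',(413,145),.06,270)):
    q=B(*p,z)-A;print(n,np.linalg.norm(q),(np.degrees(np.arctan2(q[1],q[0]))-k+180)%360-180)
t=B(218,312,.022);q=t-A;print('tree',t,np.degrees(np.arctan2(q[1],q[0])))
w=B(473,410,.022)-A;g=B(643,281,.022)-A;print('wheel r',np.linalg.norm(w),'gate r',np.linalg.norm(g),'tree r',np.linalg.norm(q))
E
```

```text
O 0.15109459274829823 -75.04162050784896
W90 0.13254475588566514 -76.83161003705138
W180 0.13926087826202418 -76.47430325431017
W270 0.12976528567453016 -77.5359418491139
tree [ 0.68579725 -0.21411779] -65.5851646633474
wheel r 0.20059633227538337 gate r 0.20171558186982305 tree r 0.21482847093017227
```

>>> {"fn": "send_rows", "kwargs": {
  "steps": [
    {"dp": [1.2, -5, 0], "roll": -0.044, "jaw": 0},
    {"dp": [2.2, -10, 0], "roll": -0.087, "jaw": 0},
    {"dp": [2.8, -14, 0], "roll": -0.122, "jaw": 0},
    {"dp": [3.2, -16.5, 0], "roll": -0.145, "jaw": 0},
    {"dp": [3.2, -17, 0], "roll": -0.15, "jaw": 0}
  ]
}}

```text
time_s: 7.52
tcp_pos: [0.618, -0.1353, 0.0585]
eef_rot: [180.0, 0.0, -64.3]
contact_force: [-1.2, -0.5, -0.2]
gripper_width: 0.0004
gripper_force: 0.5
```

>>> {"fn": "send_rows", "kwargs": {
  "steps": [
    {"dp": [0, 0, 0], "roll": 0, "jaw": 0},
    {"dp": [0, 4, 0], "roll": 0, "jaw": 0},
    {"dp": [0, 10, 0], "roll": 0, "jaw": 0},
    {"dp": [0, 12, -30], "roll": 0, "jaw": 0},
    {"dp": [0, 12, -80], "roll": 0, "jaw": 0}
  ]
}}

```text
time_s: 8.15
tcp_pos: [0.6052, -0.1408, 0.1377]
eef_rot: [179.8, 0.1, -64.4]
contact_force: [0.9, 0.3, 0.8]
gripper_width: 0.0006
gripper_force: 0.0
```

```bash
python3 - <<'E'
from plant import r
from h import *
to(r,(.41,-.20,.20,-90))
c=grab(r,'scene','s4'); d=grab(r,'side','d4');
a=cv2.resize(c['image'][140:300,140:400],(780,480),interpolation=cv2.INTER_CUBIC)
b=cv2.resize(d['image'][140:300,130:420],None,fx=2.6,fy=2.6,interpolation=cv2.INTER_CUBIC)
cv2.imwrite('pics/s4b.png',a);cv2.imwrite('pics/d4b.png',b)
E
```

```text
t 8.15 [ 0.6052 -0.1408  0.1377] [ 1.798e+02  1.000e-01 -6.440e+01] [0.9 0.3 0.8]
dp [-31.2 201.9 -61.5] roll 0.447
```

View pics/s4b.png

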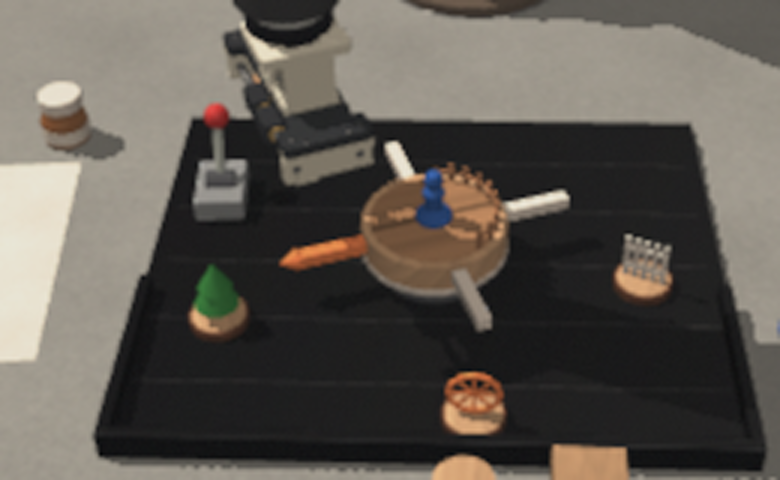

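View pics/d4b.png

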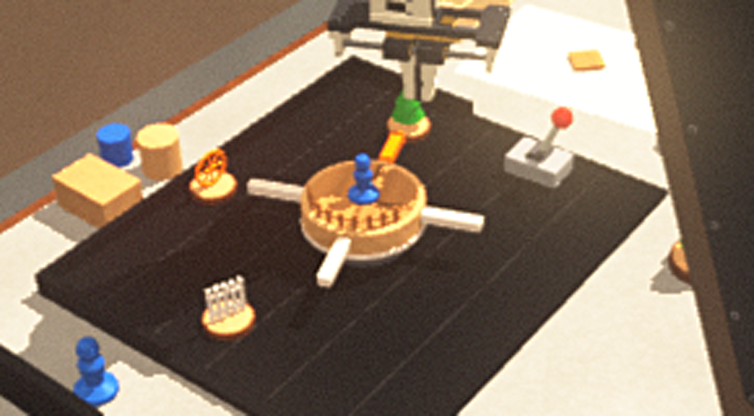

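The scene crop shows the orange tip at (280,265), the white ends at (484,324), (569,200) and (396,148), and the tree slice at (218,312). The side crop shows the white ends at (250,186), (483,222) and (326,280).

```bash
python3 - <<'E'
from h import *
B=lambda u,v,z:back('s4',140+u/3,140+v/3,z)[:2]
C=lambda u,v,z:back('d4',130+u/2.6,140+v/2.6,z)[:2]
from scipy.optimize import least_squares
obs=[(B,(280,264),.057,0,.153),(B,(484,322),.057,90,.137),(B,(569,201),.057,180,.137),(B,(396,149),.057,-90,.137),(C,(250,187),.057,90,.137),(C,(483,223),.057,-90,.137),(C,(326,279),.057,180,.137)]
P=[(f(*p,z),k,d) for f,p,z,k,d in obs]
def res(v):
    return np.concatenate([v[:2]+d*np.array([np.cos(v[2]+np.radians(k)),np.sin(v[2]+np.radians(k))])-q for q,k,d in P])
s=least_squares(res,[.597,-.0185,-1.15]);A=s.x[:2];print(A,np.degrees(s.x[2]),np.round(s.fun*1000,1))
for t in (B(218,312,.022),C(409,126,.022),np.array([.6875,-.2137])):
    q=t-A;a=np.degrees(np.arctan2(q[1],q[0]));u=np.array([np.cos(s.x[2]),np.sin(s.x[2])])
    print('tree',t,np.linalg.norm(q),a,'y mm',1000*(u[0]*q[1]-u[1]*q[0]))
print('fig',B(435,222,.072),C(363,197,.072))
E
```

```text
[ 0.59678273 -0.01755184] -67.80128514844414 [-0.6 -1.3  2.4  1.6 -4.4 -2.2 -4.1 -5.5  4.6 -1.3  1.5  3.1  0.6  5.6]
tree [ 0.68579725 -0.21411779] 0.21578174181807624 -65.63669570686697 y mm 8.150125263341426
tree [ 0.68139773 -0.21068985] 0.21086012174041177 -66.34146629030019 y mm 5.3718490604849345
tree [ 0.6875 -0.2137] 0.21611044822046238 -65.17976028533414 y mm 9.884519741153467
fig [ 0.60544364 -0.01664106] [ 0.59090508 -0.01377292]
```

>>> {"fn": "send_rows", "kwargs": {
  "steps": [
    {"dp": [0, 0, 40], "roll": 0, "jaw": 0},
    {"dp": [0, 0, 72], "roll": 0, "jaw": 0},
    {"dp": [0, 0, 79], "roll": 0, "jaw": 0},
    {"dp": [0, -5, 79], "roll": 0, "jaw": 0},
    {"dp": [1, -10, 79], "roll": 0, "jaw": 0}
  ]
}}

```text
time_s: 8.88
tcp_pos: [0.618, -0.137, 0.0611]
eef_rot: [-179.9, -0.1, -64.3]
contact_force: [-0.1, -0.6, -0.6]
gripper_width: 0.0005
gripper_force: 0.0
```

>>> {"fn": "send_rows", "kwargs": {
  "steps": [
    {"dp": [0, -3, 0], "roll": 0, "jaw": 0},
    {"dp": [0, -5, 0], "roll": 0, "jaw": 0},
    {"dp": [1, -7, 0], "roll": 0, "jaw": 0},
    {"dp": [1, -8, 0], "roll": 0, "jaw": 0},
    {"dp": [1, -8, 0], "roll": 0, "jaw": 0}
  ]
}}

```text
time_s: 9.5
tcp_pos: [0.6243, -0.1345, 0.0596]
eef_rot: [-180.0, -0.0, -64.3]
contact_force: [-1.1, -0.0, -0.5]
gripper_width: 0.0005
gripper_force: 0.2
```

>>> {"fn": "send_rows", "kwargs": {
  "steps": [
    {"dp": [0, 0, 0], "roll": 0, "jaw": 0},
    {"dp": [0, 4, 0], "roll": 0, "jaw": 0},
    {"dp": [0, 10, 0], "roll": 0, "jaw": 0},
    {"dp": [0, 14, -30], "roll": 0, "jaw": 0},
    {"dp": [0, 14, -80], "roll": 0, "jaw": 0}
  ]
}}

```text
time_s: 10.12
tcp_pos: [0.6096, -0.1409, 0.1386]
eef_rot: [179.8, 0.1, -64.4]
contact_force: [1.7, -0.2, 1.1]
gripper_width: 0.0005
gripper_force: 0.0
```

>>> {"fn": "send_rows", "kwargs": {
  "steps": [
    {"dp": [-5, 10, -50], "roll": 0, "jaw": 0},
    {"dp": [-10, 20, -100], "roll": 0, "jaw": 0},
    {"dp": [-20, 20, -130], "roll": 0, "jaw": 0},
    {"dp": [-20, 20, -130], "roll": 0, "jaw": 0},
    {"dp": [-20, 20, -130], "roll": 0, "jaw": 0}
  ]
}}

```text
time_s: 10.75
tcp_pos: [0.5842, -0.1312, 0.269]
eef_rot: [180.0, 0.0, -64.3]
contact_force: [-0.3, 0.7, -0.4]
gripper_width: 0.0005
gripper_force: 0.0
```

```bash
python3 - <<'E'
from plant import r
from h import *
to(r,(.41,-.24,.15,-90))
grab(r,'wrist','w5')
E
```

```text
t 10.75 [ 0.5842 -0.1312  0.269 ] [180.    0.  -64.3] [-0.3  0.7 -0.4]
dp [ 22.7 204.1 119.1] roll 0.448
```

View pics/w5.png

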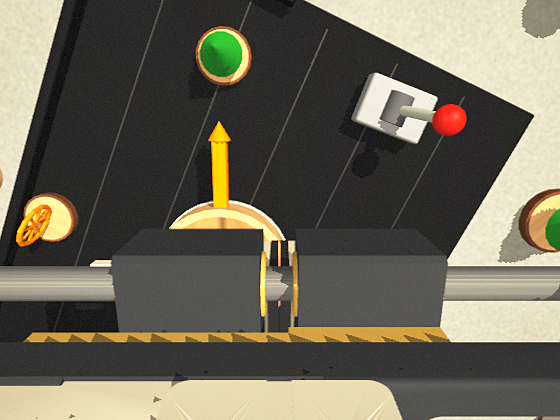

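The wrist view shows the orange arm running from (220.5,204) to its tip at (219,122). The tree slice is at about (223,56), so the arm points almost straight at it. The brake block is at (395,107) and the ball at (449,120).

```bash
python3 - <<'E'
from h import *
np.set_printoptions(precision=4,suppress=True)
t=back('w5',219,122,.057);b=back('w5',220.5,204,.062);T=back('w5',223,56,.020)
u=(t-b)[:2];print(t,b,T,np.degrees(np.arctan2(u[1],u[0])))
A=np.array([.5968,-.018]);
for o in(A,b[:2]):
    u=t[:2]-o;u/=np.linalg.norm(u);q=T[:2]-o;print(np.degrees(np.arctan2(u[1],u[0])),'y',u[0]*q[1]-u[1]*q[0],np.linalg.norm(t[:2]-o))
bl=back('w5',449,120,.0985);print('ball',bl);c=[back('w5',*p,.037) for p in((373,74),(438,92),(418,143),(353,117))];print(*c,'centre',np.mean(c,0))
E
```

```text
[ 0.66   -0.1572  0.057 ] [ 0.6267 -0.0854  0.062 ] [ 0.6868 -0.2148  0.02  ] -65.1139297601629
-65.57939281416984 y 0.0005430605831714536 0.15290721185965067
-65.1139297601629 y 2.719049812540536e-05 0.07921170813141389
ball [ 0.4814 -0.2461  0.0985]
[ 0.5456 -0.2618  0.037 ] [ 0.4797 -0.2749  0.037 ] [ 0.4717 -0.2236  0.037 ] [ 0.5437 -0.2177  0.037 ] centre [ 0.5102 -0.2445  0.037 ]
```

```bash
python3 - <<'E'
from plant import r
from h import *
print(back('scene0',326/1.4,234/1.4,.0),back('w1',418,135,.01))
to(r,(.428,-.247,.269,-86),(.428,-.247,.097,-86))
E
```

```text
[ 0.27438134 -0.21932214  0.        ] [ 0.27027725 -0.21555122  0.01      ]
t 10.8 [ 0.5842 -0.1313  0.2685] [ 1.799e+02  1.000e-01 -6.430e+01] [ 1.6 -0.6  0.1]
dp [ 36.7 190.9  -0.3] roll 0.378
dp [ 36.8 190.6 171.7] roll 0.378
```

>>> {"fn": "send_rows", "kwargs": {
  "steps": [
    {"dp": [9, 45, 0], "roll": 0.1, "jaw": 0},
    {"dp": [18, 90, 0], "roll": 0.2, "jaw": 0},
    {"dp": [27, 135, 0], "roll": 0.3, "jaw": 0},
    {"dp": [37, 180, 0], "roll": 0.378, "jaw": 0},
    {"dp": [37, 191, 0], "roll": 0.378, "jaw": 0}
  ]
}}

```text
time_s: 11.42
tcp_pos: [0.4264, -0.2485, 0.2686]
eef_rot: [179.9, 0.0, -86.2]
contact_force: [0.5, -0.1, 0.0]
gripper_width: 0.0005
gripper_force: 0.0
```

>>> {"fn": "send_rows", "kwargs": {
  "steps": [
    {"dp": [0, 0, 0], "roll": 0, "jaw": 0},
    {"dp": [0, 0, 50], "roll": 0, "jaw": 0},
    {"dp": [0, 0, 100], "roll": 0, "jaw": 0},
    {"dp": [0, 0, 150], "roll": 0, "jaw": 0},
    {"dp": [0, 0, 172], "roll": 0, "jaw": 0}
  ]
}}

```text
time_s: 12.05
tcp_pos: [0.4279, -0.2463, 0.0941]
eef_rot: [179.7, 0.1, -85.9]
contact_force: [0.3, 0.3, 0.5]
gripper_width: 0.0005
gripper_force: 0.0
```

```bash
python3 - <<'E'
from plant import r
from h import *
to(r,(.448,-.246,.097,-86),(.506,-.243,.097,-86))
E
```

```text
t 12.05 [ 0.4279 -0.2463  0.0941] [ 1.797e+02  1.000e-01 -8.590e+01] [0.3 0.3 0.5]
dp [  1.1 -20.1  -3. ] roll 0.002
dp [  2.3 -78.1  -3.2] roll 0.002
```

>>> {"fn": "send_rows", "kwargs": {
  "steps": [
    {"dp": [1, -10, 0], "roll": 0, "jaw": 0},
    {"dp": [1, -20, 0], "roll": 0, "jaw": 0},
    {"dp": [1, -28, 0], "roll": 0, "jaw": 0},
    {"dp": [1, -36, 0], "roll": 0, "jaw": 0},
    {"dp": [1, -44, 0], "roll": 0, "jaw": 0}
  ]
}}

```text
time_s: 12.68
tcp_pos: [0.4734, -0.2453, 0.0981]
eef_rot: [-180.0, -0.0, -86.0]
contact_force: [-1.1, 0.9, 1.0]
gripper_width: 0.0005
gripper_force: 0.8
```

>>> {"fn": "send_rows", "kwargs": {
  "steps": [
    {"dp": [0, -8, 0], "roll": 0, "jaw": 0},
    {"dp": [0, -16, 0], "roll": 0, "jaw": 0},
    {"dp": [1, -24, 0], "roll": 0, "jaw": 0},
    {"dp": [1, -31, 0], "roll": 0, "jaw": 0},
    {"dp": [1, -35, 0], "roll": 0, "jaw": 0}
  ]
}}

```text
time_s: 13.3
tcp_pos: [0.5079, -0.2438, 0.0973]
eef_rot: [180.0, 0.0, -86.0]
contact_force: [-0.9, -0.1, -0.8]
gripper_width: 0.0005
gripper_force: 0.5
```

>>> {"fn": "send_rows", "kwargs": {
  "steps": [
    {"dp": [0, -1, 0], "roll": 0, "jaw": 0},
    {"dp": [0, -2, 0], "roll": 0, "jaw": 0},
    {"dp": [0, -3, 0], "roll": 0, "jaw": 0}
  ]
}}

```text
time_s: 13.68
tcp_pos: [0.5105, -0.2436, 0.0976]
eef_rot: [180.0, 0.0, -86.0]
contact_force: [-1.4, 0.5, -0.7]
gripper_width: 0.0003
gripper_force: 0.5
```

Still no sign of the stop, so I'll inch on.

>>> {"fn": "send_rows", "kwargs": {
  "steps": [
    {"dp": [0, -1, 0], "roll": 0, "jaw": 0},
    {"dp": [0, -2, 0], "roll": 0, "jaw": 0},
    {"dp": [0, -2, 0], "roll": 0, "jaw": 0}
  ]
}}

```text
time_s: 14.05
tcp_pos: [0.5128, -0.2435, 0.0976]
eef_rot: [-180.0, -0.0, -86.0]
contact_force: [-0.7, -0.4, -0.0]
gripper_width: 0.0004
gripper_force: 0.4
```

>>> {"fn": "send_rows", "kwargs": {
  "steps": [
    {"dp": [0, -1, 0], "roll": 0, "jaw": 0},
    {"dp": [0, -2, 0], "roll": 0, "jaw": 0},
    {"dp": [0, -2, 0], "roll": 0, "jaw": 0}
  ]
}}

```text
time_s: 14.42
tcp_pos: [0.5134, -0.2434, 0.0974]
eef_rot: [179.9, 0.0, -86.0]
contact_force: [-5.2, -0.2, 2.7]
gripper_width: 0.0004
gripper_force: 2.9
```

>>> {"fn": "send_rows", "kwargs": {
  "steps": [
    {"dp": [0, -1, 0], "roll": 0, "jaw": 0},
    {"dp": [0, -2, 0], "roll": 0, "jaw": 0},
    {"dp": [0, -2, 0], "roll": 0, "jaw": 0}
  ]
}}

```text
time_s: 14.8
tcp_pos: [0.5136, -0.2434, 0.0973]
eef_rot: [179.7, 0.0, -86.0]
contact_force: [-11.1, -0.5, 7.8]
gripper_width: 0.0003
gripper_force: 5.5
```

The force rose and the finger stopped moving, so the lever is at its stop. I'll back off and raise the arm.

>>> {"fn": "send_rows", "kwargs": {
  "steps": [
    {"dp": [0, 4, 0], "roll": 0, "jaw": 0},
    {"dp": [0, 14, 0], "roll": 0, "jaw": 0},
    {"dp": [0, 40, 0], "roll": 0, "jaw": 0},
    {"dp": [0, 70, -20], "roll": 0, "jaw": 0},
    {"dp": [0, 80, -70], "roll": 0, "jaw": 0}
  ]
}}

```text
time_s: 15.42
tcp_pos: [0.4338, -0.2484, 0.1664]
eef_rot: [179.8, 0.1, -86.0]
contact_force: [1.6, -1.0, 0.1]
gripper_width: 0.0008
gripper_force: 0.0
```

>>> {"fn": "send_rows", "kwargs": {
  "steps": [
    {"dp": [0, 10, -50], "roll": 0, "jaw": 0},
    {"dp": [0, 10, -100], "roll": 0, "jaw": 0},
    {"dp": [0, 10, -100], "roll": 0, "jaw": 0},
    {"dp": [0, 10, -100], "roll": 0, "jaw": 0}
  ]
}}

```text
time_s: 15.92
tcp_pos: [0.4266, -0.2493, 0.2673]
eef_rot: [-179.9, 0.0, -86.0]
contact_force: [-0.2, -0.6, -1.6]
gripper_width: 0.0006
gripper_force: 0.0
```

```bash
python3 - <<'E'
from plant import r
from h import *
c=grab(r,'scene','s6');print(r.get_state()['contact_force'],r.get_state()['tcp_pos'])
cv2.imwrite('pics/s6b.png',cv2.resize(c['image'][140:300,140:400],(780,480),interpolation=cv2.INTER_CUBIC))
E
```

```text
[0.25509085 0.03352544 0.35813694] [ 0.42634403 -0.24920969  0.26664056]
```

View pics/s6b.png

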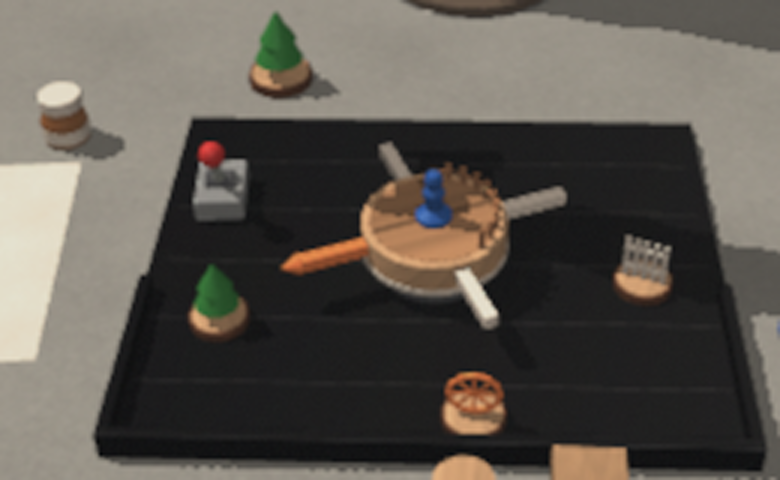

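The final view shows the ball swung over to (211,153), the orange tip at (284,267) pointing at the tree, the figure standing and the other pieces on the stage undisturbed.

```bash
python3 -c "
from plant import r
print(r.close_job())"
```

```text
the job is handed in; nothing more can be done
None
```

I turned the stage until the orange arm pointed at the tree (about 1 mm off by my measurement), pushed the brake to its stop, left the figure standing, backed the arm clear and handed the job in; no verdict was returned.

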